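# Turn a praline mould face down against the tipping fence

## Robot

A 6-joint arm with a two-finger parallel gripper is mounted at the origin on the work surface. World frame = base frame: x ahead of the robot, y to its left, z up, the work surface at z = 0. Lengths are in mm, angles in rad, forces in N, time in s.
With the tool pointing down it reaches from about 375 to 925 mm from the base axis. Payload 5.7 kg.
Tool frame: the origin (TCP) lies at the very end of the fingers, on their centre line; the grasp point (between the pads) lies arm.grip_point_offset behind it (arm.grip_point_offset is the distance from the TCP to the grasp point, in mm); z points along the fingers, y is the line along which they close (so a half turn about z gives the same grasp; the last joint's range is limited). The gripper opens to 85 mm and grips with 20 to 120 N. Pads are 22 mm wide; open, the fingers measure 114 mm over their backs; the gripper's body (76 mm by 85 mm) begins 54 mm behind the grasp point. The pads swing forward as they close: fully open they stand 13 mm farther back than shut.
Start: joints at [0.993, 0.359, 1.51, -0, 1.272, -0.115], TCP at [267.861, 536.855, 231.267] pointing down, gripper open.
Joint ranges: [-2.97, 2.97], [-1.01, 2.36], [0.21, 2.38], [-0.96, 4.11], [0.2, 2.71], [-2.98, 2.98]. Speed limits (rad/s): [2.39, 2.39, 3.14, 3.14, 3.14, 3.14].

## Interface

Orientations are given as a unit quaternion [w, x, y, z].
In Python, from cell import telemetry, optics, arm gives the robot as it stands. The module is installed in compiled form; this text tells all that it offers.
- The arm moves only by the tool send_rows, never from a script. Its argument "motion" is a list of rows, each a list of 3 entries, a list of its own where there are three numbers: the turn, a rotation vector about the tool's x, y, z in rad, then the shift along the tool's x, y, z in m, then the finger opening in m, from 0 to 0.0854. In form: [[[wx, wy, wz], [dx, dy, dz], fingers], ...]. A call has 1 to 20 rows; each row shifts and turns the commanded pose from where the row before left it, along the tool's axes as they then stand; what a row does not reach is not made up. A row lasts 1/10 s, in which the tool goes at most 50 mm and 8.59 degrees, less where a joint would pass 70% of its speed; a pose out of reach is approached as far as the arm can. A call is refused whole if a number of a shift passes 0.05 or a number of a turn 0.15, either way. A call with a gripper value outside its range is refused whole. The fingers move at their own pace and stop on an object; "newtons" is the grip in N (left out, the last holds). Time passes only in rows, so rows that do not move let the fingers close. It gives the time, the measured TCP pose, the force, the opening and the grip force at its end, in the units of the state.
- telemetry.observe(): the state, without advancing time (a new reading comes with each control period).
- optics.read_camera(name): name is "scene" or "top" or "wrist"; returns the picture (384x512x3 uint8, red, green, blue); there is no depth.
- optics.calibration(name): a dict with "K" (3x3 intrinsics, pixels), "pose" (4x4, takes a point from camera to world coordinates); the wrist camera has in their place "hand_eye" (4x4, takes a point from camera to tool coordinates, whose origin is the TCP and whose axes are the flange's). Camera axes: x right, y down, z forward; pixel columns grow to the right and rows downward; lengths in mm; the calibration is good to about 2 mm. A picture is of the moment at which its call begins: read the wrist's pose just before it. calibration takes no time and is no camera call.
- arm.hand_in(): hands the job in; it is judged then, once.
The state is a dict: "t": time; "joint_pos": joint angles; "joint_velocities": joint speeds; "effort": joint torques, N m; "position": TCP position; "ee_rot": TCP orientation; "contact_force": force on the tool from outside, world axes, zero at the start; "moment": the same for the moment, N m; "opening": opening from 0.0 (shut) to 1.0 (fully open); "grasp_force": force on a finger pad.
Only numpy, scipy, OpenCV 4.12 (cv2) and the standard library are available. Lean on these libraries where they do the work, as an engineer would, in place of code of your own. Each camera call takes 0.05 s, during which the arm holds its last target. There are 200 camera calls.

## Task

The small praline mould lying by itself in front of the sloping steel fence has to be turned face down, so that the pralines can be knocked out. Push it up against the fence until it leans there, then tip it back over from behind its raised edge so that it lies flat on the table, cavities down, just in front of the fence. Leave the other things where they are.

Things in the scene. Friction and masses are not known exactly. Their poses are not given: they have to be found in the camera images.
- mould: The praline mould to turn over: rigid pale polycarbonate slab, lying by itself before the fence, smaller than the others: 100 mm (its x) by 180 mm (its y) by 20 mm thick, 0.2 to 0.33 kg. Origin: centre of its underside; z points out of the face with cavities, x towards the fence. It starts cavities up, turned up to 0.25 rad from the fence, its centre 70 to 100 mm short of the toe line.
- mould_face (a point): Centre of the mould's face with the 28 round filled cavities (flush), 20 mm from the underside centre; this face is 92 by 172 mm. A rim flange 5 mm thick runs round the underside, standing out 4 mm beyond the rest. The mould can balance on its edge, so it must be tipped well past upright; it then falls over.
- fence: The tipping fence: fixed, polished stainless sheet, flat face 200 mm wide, sloping up away from the robot at 48 degrees to the table, from table level to 46 mm high. Origin: middle of the toe line, where face meets table; x horizontal, into the fence (away from the robot), y along the toe line, z up. Its 4 mm thick base runs behind to x = 85 mm; the space above that is free.
- fence_top (a point): Middle of the fence's top edge, 46 mm up and 41 mm behind the toe line. A mould pushed at its near long side (friction 0.4 to 0.48, about 10 N, best low down) rides up the face and stays leaning there when let go, its upper 38 mm standing out beyond this edge, tilted 40 to 48 degrees, its raised edge 64 to 75 mm above the table.
- spatula: Bystander: spatula, 250 mm long, flat on the table to the left of the fence. Origin: centre of its underside, length along its x.
- cutter: Bystander: thin steel ring cutter, 64 mm across, 45 mm high, left of the fence. Origin: centre of its foot.
- bowl: Bystander: steel bowl, 110 mm across, 60 mm high, right of the mould. Origin: centre of its foot.
- jar: Bystander: white jar, 52 mm across, 85 mm high, right of the fence. Origin: centre of its foot.
Not all that is in view belongs to the job. Leave any orange look-alike of the mould alone.

How it is judged (in metres and radians):
On the way:
1. the mould leans up against the fence, raised by more than 30 degrees and touching it (angle between mould's own z axis and vertical between 0.52 and 1.3 rad and contact force between mould and fence above 0.2 N), for 0.2 s.
At the end, for the whole second after the job is handed in: The mould lies at rest, upside down and flat on the table (within about 9 degrees, its underside 15 to 25 mm up), in front of the fence: its centre 0 to 170 mm before the toe line and within 100 mm of the fence's middle (angle between mould's own z axis and vertical above 2.99 rad and height (world z) of mould between 0.015 and 0.025 m and x of mould in the frame of fence between -0.17 and 0 m and y of mould in the frame of fence between -0.1 and 0.1 m and linear speed of mould below 0.02 m/s and angular speed of mould below 0.2 rad/s); the robot touches nothing.
It fails at once if a bystander is shifted by more than 40 mm (distance of any of spatula, cutter, bowl, jar from where it was at the start of the episode above 0.04 m).
It fails at once if the jar, bowl or cutter is knocked over (angle between any of jar, bowl, cutter's own z axis and vertical above 0.6 rad).
It also fails if it takes over 53 s, if anything falls off the work surface, if the arm or the gripper's body presses on something with over 40 N, if the wrist force passes 120 N, or if a joint passes its speed limit or range.

## Working session

There is one attempt and no reset: what is moved stays moved. The work goes in short steps, Python scripts to look and compute and a tool call to move; the robot and the scene stay as the last step left them, time stands still between calls to the robot, and variables do not carry over. Pictures are saved under pics/ and viewed, at most 10 in all, crops included, and the job is handed in when it is done.

Besides the shell and the picture viewer there is one more tool, called after "Call:" as name(argument=value, ...), one argument or row to a line, values as JSON. send_rows: Moves the arm, as the interface text tells. Its arguments: {"type":"object","properties":{"motion":{"type":"array"},"newtons":{"type":"number"}},"required":["motion"]}

```bash
mkdir -p pics; python3 - <<'E'
from cell import telemetry, optics, arm
import cv2, numpy as np
s=telemetry.observe(); print(s['t'],s['position'],s['ee_rot'],s['opening'],arm.grip_point_offset)
for n in ('top','scene'):
    im=optics.read_camera(n); cv2.imwrite(f'pics/{n}0.png',im[:,:,::-1]); c=optics.calibration(n); print(n,np.round(c['K'],1).tolist(),np.round(c['pose'],3).tolist())
a=cv2.imread('pics/top0.png');b=cv2.imread('pics/scene0.png')
cv2.imwrite('pics/both0.png',cv2.resize(np.vstack([a,b]),None,fx=.78,fy=.78))
E
```

```text
0.0 [267.50125822 536.3252581  230.45530705] [-3.18048474e-04  2.29331437e-01  9.73347970e-01 -8.48598614e-04] 1.0004779716728458 18.700000000000003
top [[441.9, 0.0, 250.8], [0.0, 441.9, 192.7], [0.0, 0.0, 1.0]] [[-0.014, -0.995, 0.095, 513.949], [-1.0, 0.015, 0.001, 69.851], [-0.003, -0.095, -0.995, 1061.233], [0.0, 0.0, 0.0, 1.0]]
scene [[373.8, 0.0, 259.6], [0.0, 373.8, 204.2], [0.0, 0.0, 1.0]] [[0.771, 0.422, -0.477, 963.108], [0.637, -0.498, 0.588, -391.363], [0.01, -0.757, -0.653, 557.339], [0.0, 0.0, 0.0, 1.0]]
```

View pics/top0.png

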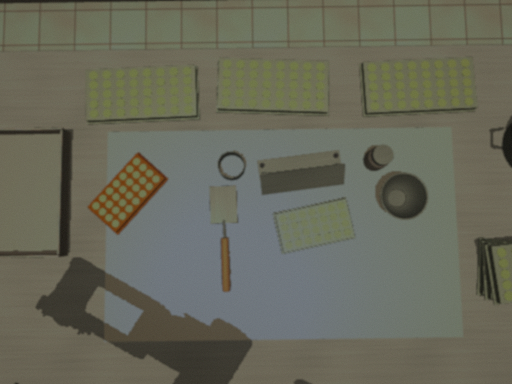

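View pics/scene0.png

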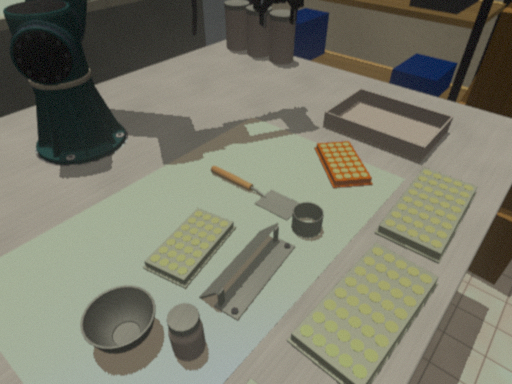

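The top view shows the mould candidates: pale small slab at (314,225), orange one at (128,193), large pale ones at (143,93), (273,86) and (418,86), and a stack at (500,270). The small pale slab before the fence (dark face at (302,179)) is the right one. The bystanders are the spatula (224,235), cutter (231,165), jar (379,156) and bowl (404,195).

```bash
cat > h.py <<'E'
from cell import telemetry, optics, arm
import cv2, numpy as np
from scipy.spatial.transform import Rotation as R
def ray(name,px,z,pose=None):
    c=optics.calibration(name); P=np.array(c['pose']) if pose is None else pose
    d=P[:3,:3]@np.linalg.inv(c['K'])@np.c_[np.atleast_2d(px),np.ones(len(np.atleast_2d(px)))].T
    o=P[:3,3]; return (o[:,None]+d*((z-o[2])/d[2])).T
def proj(name,p):
    c=optics.calibration(name); q=np.linalg.inv(c['pose'])@np.r_[p,1]; q=np.array(c['K'])@q[:3]; return q[:2]/q[2]
E
python3 - <<'E'
from h import *
a=cv2.imread('pics/top0.png'); x0,y0=215,140
c=cv2.resize(a[y0:y0+120,x0:x0+150],None,fx=5,fy=5,interpolation=cv2.INTER_CUBIC)
hsv=cv2.cvtColor(a,cv2.COLOR_BGR2HSV); print('mat',hsv[300,300],hsv[245,380],'mould',hsv[225,314],hsv[232,290],'face',hsv[180,300],'base',hsv[163,300])
# mould: saturation/hue differing from mat
roi=a[y0:y0+120,x0:x0+150]
lab=cv2.cvtColor(a,cv2.COLOR_BGR2LAB).astype(float); ref=np.median(lab[255:300,270:360].reshape(-1,3),0); d=np.linalg.norm(lab-ref,axis=2)
m=(d>9).astype(np.uint8); m=cv2.morphologyEx(m,cv2.MORPH_CLOSE,np.ones((5,5)))
m2=np.zeros_like(m); m2[194:258,268:362]=m[194:258,268:362]
for k in sorted(cv2.findContours(m2,0,2)[0],key=cv2.contourArea)[-2:]:
    b=cv2.boxPoints(cv2.minAreaRect(k)); w=ray('top',b,5); print('mould',cv2.contourArea(k),b.round(1).tolist(),w.round(0).tolist(),[np.linalg.norm(w[i]-w[i-1]).round() for i in range(4)])
    cv2.polylines(c,[((b-[x0,y0]+.5)*5).astype(int)],True,(0,0,255),1)
g=cv2.cvtColor(a,cv2.COLOR_BGR2GRAY); f=np.zeros_like(g); f[150:200,255:350]=((g<95)[150:200,255:350]); 
for k in sorted(cv2.findContours(f,0,2)[0],key=cv2.contourArea)[-1:]:
    b=cv2.approxPolyDP(k,3,True)[:,0]; print('fence',cv2.contourArea(k),b.tolist(),ray('top',b,0).round(0).tolist())
    cv2.polylines(c,[((b-[x0,y0]+.5)*5).astype(int)],True,(255,0,0),1)
cv2.imwrite('pics/crop1.png',c)
for n,p,z in (('cutter',(231,165),45),('jar',(381,155),85),('bowl',(404,195),60),('spat top',(224,186),0),('spat r',(237,222),0)): print(n,ray('top',[p],z).round(0)[0])
E
```

```text
mat [105  29 125] [ 60  15 120] mould [ 41  51 120] [ 43  30 119] face [25 47 70] base [ 27  48 102]
mould 0.0 [[274.0, 194.0], [274.0, 194.0], [268.0, 194.0], [268.0, 194.0]] [[611.0, 16.0, 5.0], [611.0, 16.0, 5.0], [611.0, 30.0, 5.0], [611.0, 30.0, 5.0]] [np.float64(14.0), np.float64(0.0), np.float64(14.0), np.float64(0.0)]
mould 3221.0 [[271.3999938964844, 211.60000610351562], [346.79998779296875, 195.10000610351562], [356.29998779296875, 238.5], [280.8999938964844, 255.0]] [[569.0, 23.0, 5.0], [605.0, -159.0, 5.0], [502.0, -178.0, 5.0], [465.0, 2.0, 5.0]] [np.float64(105.0), np.float64(185.0), np.float64(106.0), np.float64(184.0)]
fence 1787.5 [[344, 164], [262, 171], [262, 194], [342, 184]] [[682.0, -156.0, 0.0], [667.0, 43.0, 0.0], [612.0, 44.0, 0.0], [633.0, -149.0, 0.0]]
cutter [676. 116.  45.]
jar [ 687. -221.   85.]
bowl [ 599. -277.   60.]
spat top [632. 136.   0.]
spat r [545. 105.   0.]
```

View pics/crop1.png

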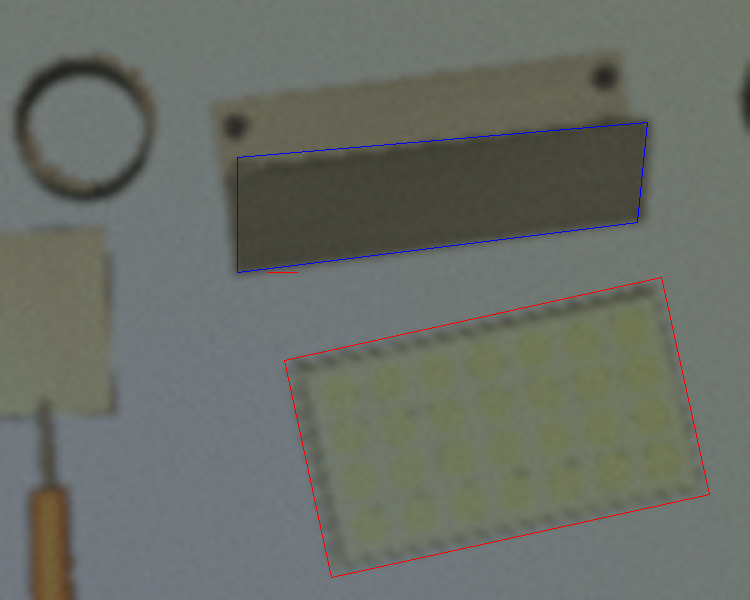

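The crop confirms the choice. The mould (crop box (285,360)–(662,278)–(709,494)–(331,577)) measures about 180x100, with its centre near (535,-78) and yaw 0.195. The toe line runs (612,46)–(633,-150), so the fence origin is near (622,-52) with yaw 0.107. The mould is 90 mm short of the toe line, at y_f about -16. I'll travel behind it now.

Call:
send_rows(
  motion=[
    [[0, 0, 0], [-0.022, -0.0237, 0], 0.085],
    [[0, 0, 0], [-0.022, -0.0237, 0], 0.085],
    [[0, 0, 0], [-0.022, -0.0237, 0], 0.085],
    [[0, 0, 0], [-0.022, -0.0237, 0], 0.085],
    [[0, 0, 0], [-0.022, -0.0237, 0], 0.085],
    [[0, 0, 0], [-0.022, -0.0237, 0], 0.085],
    [[0, 0, 0], [-0.022, -0.0237, 0], 0.085],
    [[0, 0, 0], [-0.022, -0.0237, 0], 0.085],
    [[0, 0, 0], [-0.022, -0.0237, 0], 0.085],
    [[0, 0, 0], [-0.022, -0.0237, 0], 0.085],
    [[0, 0, 0], [-0.022, -0.0237, 0], 0.085],
    [[0, 0, 0], [-0.022, -0.0237, 0], 0.085],
    [[0, 0, 0], [-0.022, -0.0237, 0], 0.085],
    [[0, 0, 0], [-0.022, -0.0237, 0], 0.085],
    [[0, 0, 0], [-0.022, -0.0237, 0], 0.085],
    [[0, 0, 0], [-0.022, -0.0237, 0], 0.085],
    [[0, 0, 0], [-0.022, -0.0237, 0], 0.085],
    [[0, 0, 0], [-0.022, -0.0237, 0], 0.085],
    [[0, 0, 0], [-0.022, -0.0237, 0], 0.085],
    [[0, 0, 0], [-0.022, -0.0237, 0], 0.085],
  ],
)

```text
t: 2.1
position: [449.8, -85.0, 231.1]
ee_rot: [-0.0, 0.229, 0.973, 0.0]
contact_force: [0.5, 0.4, 0.3]
opening: 0.999
grasp_force: 0.0
```

Call:
send_rows(
  motion=[
    [[0, 0, -0.114], [0, 0, 0], 0.085],
    [[0, 0, -0.114], [0, 0, 0], 0.085],
    [[0, 0, -0.114], [0, 0, 0], 0.085],
    [[0, 0, -0.114], [0, 0, 0], 0.085],
    [[0, 0, -0.115], [0, 0, 0], 0.085],
    [[0, 0, 0], [0, 0, 0.02], 0.085],
    [[0, 0, 0], [0, 0, 0.02], 0.085],
    [[0, 0, 0], [0, 0, 0.01], 0.085],
  ],
)

```text
t: 2.9
position: [448.7, -83.3, 179.8]
ee_rot: [-0.001, -0.054, 0.999, 0.0]
contact_force: [-0.1, -0.5, -0.1]
opening: 0.996
grasp_force: 0.0
```

```bash
cat >> h.py <<'E'
A=0.107; FO=np.array([622.5,-52,0]); FR=R.from_euler('z',A)
def tool():
    s=telemetry.observe(); q=s['ee_rot']; r=R.from_quat([q[1],q[2],q[3],q[0]]); p=np.array(s['position'])
    print('t',round(s['t'],2),'world',p.round(1),'fence',FR.inv().apply(p-FO).round(1),'tool axes in fence (cols x,y,z)',(FR.inv()*r).as_matrix().round(3).tolist(),'F',np.round(s['contact_force'],1),'op',round(s['opening'],2),'q',np.round(s['joint_pos'],2))
    return r,p
E
python3 - <<'E'
from h import *
tool()
E
```

```text
t 2.9 world [448.7 -83.3 179.8] fence [-176.1  -12.6  179.8] tool axes in fence (cols x,y,z) [[-1.0, -0.001, -0.002], [-0.001, 1.0, 0.001], [0.002, 0.001, -1.0]] F [-0.1 -0.5 -0.1] op 1.0 q [-0.34  0.21  1.87 -0.    1.06 -2.01]
```

Call:
send_rows(
  motion=[
    [[0, 0, 0], [0, -0.004, 0.025], 0.085],
    [[0, 0, 0], [0, 0, 0.035], 0.085],
    [[0, 0, 0], [0, 0, 0.035], 0.085],
    [[0, 0, 0], [0, 0, 0.035], 0.085],
    [[0, 0, 0], [0, 0, 0.025], 0.085],
    [[0, 0, 0], [0, 0, 0.01], 0.085],
    [[0, 0, 0], [0, 0, 0.002], 0.085],
  ],
)

```text
t: 3.6
position: [449.8, -87.5, 13.5]
ee_rot: [-0.001, -0.054, 0.999, 0.0]
contact_force: [0.0, 0.4, 1.0]
opening: 0.994
grasp_force: 0.0
```

Call:
send_rows(
  motion=[
    [[0, 0, 0], [0, 0, 0.004], 0.085],
    [[0, 0, 0], [0, 0, 0.002], 0.085],
    [[0, 0, 0], [0, 0, 0.002], 0.085],
  ],
)

```text
t: 3.9
position: [451.2, -88.0, 7.1]
ee_rot: [0.001, -0.054, 0.999, -0.0]
contact_force: [0.4, 0.5, -0.1]
opening: 0.991
grasp_force: 0.0
```

Call:
send_rows(
  motion=[
    [[0, 0, 0], [0, 0, 0.002], 0.085],
    [[0, 0, 0], [0, 0, 0.001], 0.085],
  ],
)

```text
t: 4.1
position: [450.6, -87.8, 3.6]
ee_rot: [0.0, -0.054, 0.999, -0.0]
contact_force: [0.5, -0.1, -0.1]
opening: 0.999
grasp_force: 0.0
```

```bash
python3 - <<'E'
from h import *
tool()
w=optics.read_camera('wrist'); s=optics.read_camera('scene')
cv2.imwrite('pics/ws1.png',np.hstack([cv2.resize(w,(400,300)),cv2.resize(s[120:330,60:340],(400,300))])[:,:,::-1])
E
```

```text
t 4.1 world [450.6 -87.8   3.6] fence [-174.7  -17.2    3.6] tool axes in fence (cols x,y,z) [[-1.0, -0.001, 0.001], [-0.001, 1.0, -0.0], [-0.001, -0.0, -1.0]] F [ 0.5 -0.1 -0.1] op 1.0 q [-0.34  0.52  2.03 -0.    0.6  -2.02]
```

View pics/ws1.png

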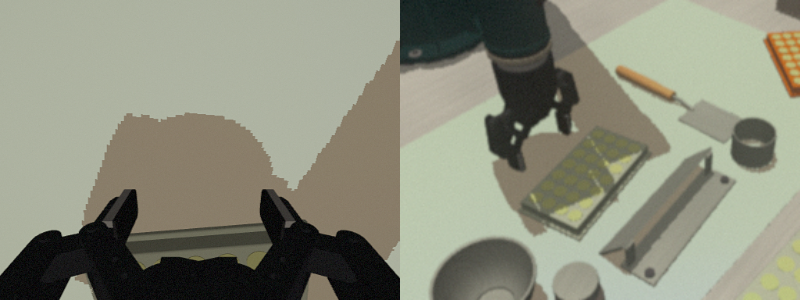

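The fingers stand open behind the mould, with the scene crop showing their tips near (510,165) and (570,130), a little above the table. I'll feel for the table.

Call:
send_rows(
  motion=[
    [[0, 0, 0], [0, 0, 0.002], 0.085],
    [[0, 0, 0], [0, 0, 0.002], 0.085],
    [[0, 0, 0], [0, 0, 0.002], 0.085],
  ],
)

```text
t: 4.5
position: [450.4, -87.7, -2.9]
ee_rot: [-0.0, -0.054, 0.999, -0.0]
contact_force: [0.4, 0.7, -0.6]
opening: 0.993
grasp_force: 0.0
```

Call:
send_rows(
  motion=[
    [[0, 0, 0], [0, 0, 0.002], 0.085],
    [[0, 0, 0], [0, 0, 0.002], 0.085],
  ],
)

```text
t: 4.7
position: [450.3, -87.7, -6.9]
ee_rot: [-0.0, -0.054, 0.999, -0.0]
contact_force: [-0.6, -0.6, -0.4]
opening: 0.994
grasp_force: 0.0
```

Call:
send_rows(
  motion=[
    [[0, 0, 0], [0, 0, 0.001], 0.085],
    [[0, 0, 0], [0, 0, 0.001], 0.085],
  ],
)

```text
t: 4.9
position: [450.3, -87.7, -8.8]
ee_rot: [-0.0, -0.054, 0.999, -0.0]
contact_force: [0.7, 0.2, -0.2]
opening: 0.992
grasp_force: 0.0
```

Call:
send_rows(
  motion=[
    [[0, 0, 0], [-0.006, 0, 0], 0.085],
    [[0, 0, 0], [-0.006, 0, 0], 0.085],
    [[0, 0, 0], [-0.006, 0, 0], 0.085],
    [[0, 0, 0], [-0.006, 0, 0], 0.085],
    [[0, 0, 0], [-0.006, 0, 0], 0.085],
    [[0, 0, 0], [-0.006, 0, 0], 0.085],
    [[0, 0, 0], [-0.006, 0, 0], 0.085],
    [[0, 0, 0], [-0.006, 0, 0], 0.085],
    [[0, 0, 0], [-0.006, 0, 0], 0.085],
    [[0, 0, 0], [-0.006, 0, 0], 0.085],
    [[0, 0, 0], [-0.006, 0, 0], 0.085],
  ],
)

```text
t: 6.0
position: [516.1, -80.5, -8.7]
ee_rot: [-0.0, -0.054, 0.999, -0.0]
contact_force: [-5.0, -0.6, 2.5]
opening: 0.994
grasp_force: 2.7
```

Call:
send_rows(
  motion=[
    [[0, 0, 0], [-0.006, 0, 0], 0.085],
    [[0, 0, 0], [-0.006, 0, 0], 0.085],
    [[0, 0, 0], [-0.006, 0, 0], 0.085],
    [[0, 0, 0], [-0.006, 0, 0], 0.085],
    [[0, 0, 0], [-0.006, 0, 0], 0.085],
  ],
)

```text
t: 6.5
position: [545.4, -77.1, -9.0]
ee_rot: [-0.001, -0.054, 0.999, 0.0]
contact_force: [-2.9, -0.1, 0.8]
opening: 0.996
grasp_force: 1.5
```

```bash
python3 - <<'E'
from h import *
tool()
t=optics.read_camera('top'); s=optics.read_camera('scene')
cv2.imwrite('pics/ws2.png',np.hstack([cv2.resize(t[130:280,215:415],(400,300)),cv2.resize(s[150:345,80:340],(400,300))])[:,:,::-1])
E
```

```text
t 6.5 world [545.4 -77.1  -9. ] fence [-79.4 -16.8  -9. ] tool axes in fence (cols x,y,z) [[-1.0, -0.001, -0.002], [-0.001, 1.0, 0.0], [0.002, 0.0, -1.0]] F [-2.9 -0.1  0.8] op 1.0 q [-0.27  0.61  1.82 -0.    0.71 -1.94]
```

View pics/ws2.png

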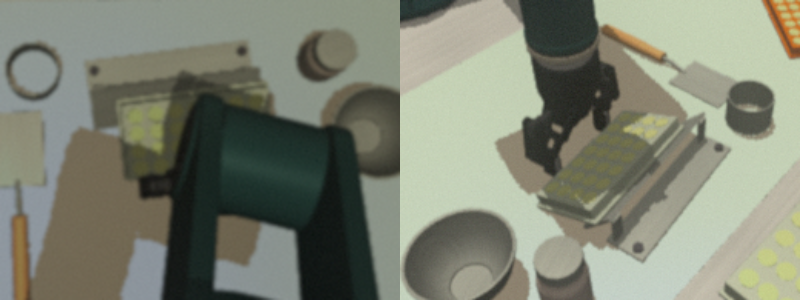

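The mould is riding up the fence square to it (scene crop: raised edge (575,215)–(700,115) region, fingers behind its near side), its right end slightly past the fence's end. I'll keep pushing.

Call:
send_rows(
  motion=[
    [[0, 0, 0], [-0.006, 0, 0], 0.085],
    [[0, 0, 0], [-0.006, 0, 0], 0.085],
    [[0, 0, 0], [-0.006, 0, 0], 0.085],
    [[0, 0, 0], [-0.006, 0, 0], 0.085],
    [[0, 0, 0], [-0.006, 0, 0], 0.085],
    [[0, 0, 0], [-0.004, 0, 0], 0.085],
    [[0, 0, 0], [-0.004, 0, 0], 0.085],
  ],
)

```text
t: 7.3
position: [583.9, -73.2, -8.8]
ee_rot: [-0.0, -0.054, 0.999, -0.0]
contact_force: [-2.3, -0.0, -1.7]
opening: 0.994
grasp_force: 0.8
```

Call:
send_rows(
  motion=[
    [[0, 0, 0], [-0.004, 0, 0], 0.085],
    [[0, 0, 0], [-0.003, 0, 0], 0.085],
    [[0, 0, 0], [-0.002, 0, 0], 0.085],
    [[0, 0, 0], [0, 0, 0], 0.085],
  ],
)

```text
t: 7.7
position: [592.9, -72.3, -8.7]
ee_rot: [0.0, -0.054, 0.999, -0.0]
contact_force: [-0.5, 0.5, -0.3]
opening: 0.994
grasp_force: 0.4
```

```bash
python3 - <<'E'
from h import *
tool()
t=optics.read_camera('top'); s=optics.read_camera('scene')
cv2.imwrite('pics/ws3.png',np.hstack([cv2.resize(t[130:280,215:415],(400,300)),cv2.resize(s[150:345,80:340],(400,300))])[:,:,::-1])
E
```

```text
t 7.7 world [592.9 -72.3  -8.7] fence [-31.6 -17.   -8.7] tool axes in fence (cols x,y,z) [[-1.0, -0.001, 0.0], [-0.001, 1.0, -0.0], [-0.0, -0.0, -1.0]] F [-0.5  0.5 -0.3] op 0.99 q [-0.24  0.65  1.72 -0.    0.77 -1.92]
```

View pics/ws3.png

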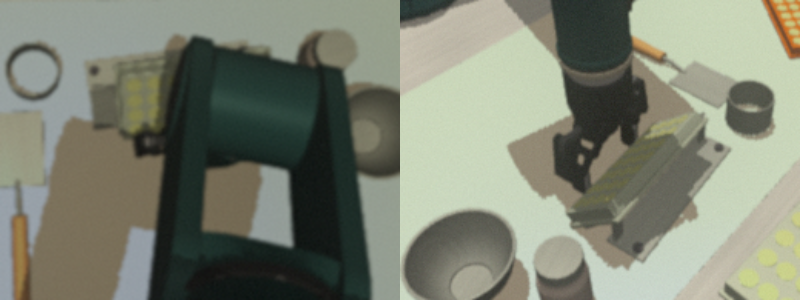

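The mould leans on the fence with its raised edge standing clear of the top edge (scene crop (590,215)–(705,115)), and its force on the fingers is about 0. A last nudge, then I retreat and rise.

Call:
send_rows(
  motion=[
    [[0, 0, 0], [-0.003, 0, 0], 0.085],
    [[0, 0, 0], [0, 0, 0], 0.085],
    [[0, 0, 0], [0.003, 0, 0], 0.085],
    [[0, 0, 0], [0.008, 0, 0], 0.085],
    [[0, 0, 0], [0.02, 0, 0], 0.085],
    [[0, 0, 0], [0.03, 0, 0], 0.085],
    [[0, 0, 0], [0.02, 0, -0.02], 0.085],
    [[0, 0, 0], [0, 0, -0.045], 0.085],
    [[0, 0, 0], [0, 0, -0.045], 0.085],
    [[0, 0, 0], [0, 0, -0.045], 0.085],
    [[0, 0, 0], [0, 0, -0.045], 0.085],
  ],
)

```text
t: 8.9
position: [514.2, -80.7, 193.3]
ee_rot: [0.0, -0.054, 0.999, -0.0]
contact_force: [1.4, -0.5, 0.1]
opening: 0.998
grasp_force: 0.0
```

Call:
send_rows(
  motion=[
    [[0, 0, 0], [-0.03, 0.0, 0], 0.085],
    [[0, 0, 0], [-0.045, 0, 0], 0.085],
    [[0, 0, 0], [-0.045, 0, 0], 0.085],
    [[0, 0, 0], [-0.045, 0, 0], 0.085],
    [[0, 0, 0], [-0.045, 0, 0], 0.085],
    [[0, 0, 0], [-0.045, 0, 0], 0.085],
    [[0, 0, 0], [-0.02, 0, 0], 0.085],
  ],
)

```text
t: 9.6
position: [791.5, -50.5, 190.7]
ee_rot: [0.001, -0.054, 0.999, -0.0]
contact_force: [0.2, -0.4, 0.2]
opening: 0.994
grasp_force: 0.0
```

Call:
send_rows(
  motion=[
    [[0, 0.14, 0], [0, 0, 0], 0.085],
    [[0, 0.14, 0], [0, 0, 0], 0.085],
    [[0, 0.14, 0], [0, 0, 0], 0.085],
    [[0, 0.14, 0], [0, 0, 0], 0.085],
    [[0, 0.14, 0], [0, 0, 0], 0.085],
    [[0, 0, 0], [0, 0, 0], 0.085],
  ],
)

```text
t: 10.2
position: [770.0, -49.7, 175.7]
ee_rot: [-0.351, -0.052, 0.935, -0.017]
contact_force: [-2.3, 0.5, -2.6]
opening: 0.995
grasp_force: 0.0
```

```bash
python3 - <<'E'
from h import *
tool()
s=optics.read_camera('scene'); cv2.imwrite('pics/s4.png',s[:,:,::-1])
c=cv2.resize(s[180:330,130:330],(800,600),interpolation=cv2.INTER_CUBIC)[:,:,::-1].copy()
# expected corners of raised flange edge for lean angles
for th in (40,45,48):
    t=np.radians(th); xn=41-46/np.tan(t)
    for y in (-107,73):
        p=FO+FR.apply([xn+100*np.cos(t),y,100*np.sin(t)]); u=proj('scene',p); print(th,y,u.round(1)); cv2.circle(c,tuple(int(v) for v in (u-[130,180]+.5)*4),3,(0,0,255) if th==45 else (255,0,0),-1)
cv2.imwrite('pics/c4.png',c)
E
```

```text
t 10.2 world [770.  -49.7 175.7] fence [146.9 -13.5 175.7] tool axes in fence (cols x,y,z) [[-0.753, -0.003, -0.658], [-0.005, 1.0, 0.001], [0.658, 0.004, -0.753]] F [-2.3  0.5 -2.6] op 0.99 q [-0.09  1.18  0.23 -0.2   2.43 -1.88]
40 -107 [222.8 293.8]
40 73 [281.3 227.6]
45 -107 [224.  292.2]
45 73 [282.9 225.7]
48 -107 [224.3 291. ]
48 73 [283.3 224.5]
```

View pics/c4.png

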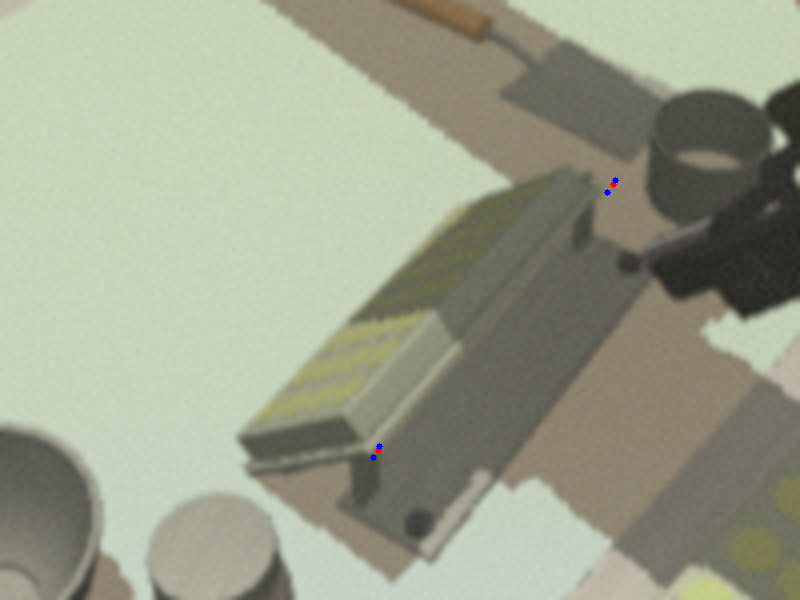

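The mould leans steadily with nothing touching it, its raised edge at crop (372,445)–(592,178), matching about 45° lean. Next I lower the tilted fingers behind the raised edge.

Call:
send_rows(
  motion=[
    [[0, 0, 0], [-0.008, -0.003, 0.024], 0.085],
    [[0, 0, 0], [-0.008, -0.003, 0.024], 0.085],
    [[0, 0, 0], [-0.008, 0, 0.024], 0.085],
    [[0, 0, 0], [-0.008, 0, 0.024], 0.085],
    [[0, 0, 0], [-0.008, 0, 0.024], 0.085],
    [[0, 0, 0], [-0.007, 0, 0.02], 0.085],
    [[0, 0, 0], [0, 0, 0], 0.085],
  ],
)

```text
t: 10.95
position: [723.5, -63.1, 50.3]
ee_rot: [-0.337, -0.051, 0.94, -0.019]
contact_force: [-0.5, -0.5, 0.5]
opening: 0.99
grasp_force: 0.0
```

```bash
python3 - <<'E'
from h import *
tool()
E
```

```text
t 10.95 world [723.5 -63.1  50.3] fence [ 99.2 -21.8  50.3] tool axes in fence (cols x,y,z) [[-0.772, -0.002, -0.635], [-0.001, 1.0, -0.002], [0.635, -0.001, -0.772]] F [-0.5 -0.5  0.5] op 0.99 q [-0.11  1.13  0.63 -0.16  2.05 -1.81]
```

Call:
send_rows(
  motion=[
    [[0, 0, 0], [0.004, 0, 0.008], 0.085],
    [[0, 0, 0], [0.004, 0, 0.008], 0.085],
    [[0, 0, 0], [0.004, 0, 0.007], 0.085],
    [[0, 0, 0], [0.0031, 0, 0.0025], 0.085],
    [[0, 0, 0], [0.0031, 0, 0.0025], 0.085],
  ],
)

```text
t: 11.45
position: [693.8, -66.5, 42.7]
ee_rot: [-0.335, -0.051, 0.941, -0.019]
contact_force: [-0.3, 0.0, 0.0]
opening: 0.999
grasp_force: 0.0
```

Call:
send_rows(
  motion=[
    [[0, 0, 0], [0.0031, 0, 0.0025], 0.085],
    [[0, 0, 0], [0.0023, 0, 0.0019], 0.085],
    [[0, 0, 0], [0, 0, 0], 0.085],
  ],
)

```text
t: 11.75
position: [685.3, -67.0, 40.9]
ee_rot: [-0.337, -0.051, 0.94, -0.019]
contact_force: [-0.6, 0.3, 0.0]
opening: 0.995
grasp_force: 0.0
```

```bash
python3 - <<'E'
from h import *
tool()
s=optics.read_camera('scene')
cv2.imwrite('pics/c5.png',cv2.resize(s[160:310,170:370],(800,600),interpolation=cv2.INTER_CUBIC)[:,:,::-1])
E
```

```text
t 11.75 world [685.3 -67.   40.9] fence [ 60.9 -21.6  40.9] tool axes in fence (cols x,y,z) [[-0.772, -0.002, -0.636], [-0.001, 1.0, -0.003], [0.636, -0.001, -0.772]] F [-0.6  0.3  0. ] op 0.99 q [-0.12  1.07  0.79 -0.16  1.95 -1.81]
```

View pics/c5.png

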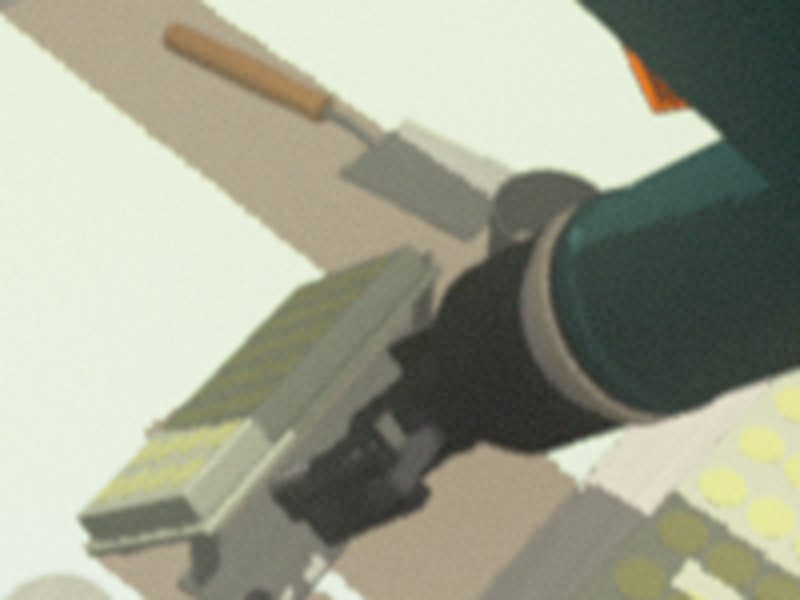

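The fingertips (crop (275,490)) sit just behind and below the raised edge, still without contact. I'll close in.

Call:
send_rows(
  motion=[
    [[0, 0, 0], [0.0023, 0, 0.0019], 0.085],
    [[0, 0, 0], [0.0023, 0, 0.0019], 0.085],
  ],
)

```text
t: 12.0
position: [679.4, -67.6, 40.4]
ee_rot: [-0.337, -0.051, 0.94, -0.019]
contact_force: [-0.8, 0.1, -0.7]
opening: 0.993
grasp_force: 0.0
```

Call:
send_rows(
  motion=[
    [[0, 0, 0], [0.0023, 0, 0.0019], 0.085],
    [[0, 0, 0], [0, 0, 0], 0.085],
  ],
)

```text
t: 12.2
position: [676.1, -68.0, 40.5]
ee_rot: [-0.337, -0.051, 0.94, -0.019]
contact_force: [0.1, -0.0, -0.4]
opening: 0.994
grasp_force: 0.3
```

Call:
send_rows(
  motion=[
    [[0, -0.08, 0], [0.0054, 0, -0.0014], 0.085],
    [[0, -0.08, 0], [0.0054, 0, -0.0014], 0.085],
    [[0, -0.08, 0], [0.0054, 0, -0.0014], 0.085],
    [[0, -0.08, 0], [0.0054, 0, -0.0014], 0.085],
  ],
)

```text
t: 12.6
position: [661.8, -69.5, 57.3]
ee_rot: [-0.181, -0.054, 0.982, -0.011]
contact_force: [-0.5, -0.5, 0.5]
opening: 0.997
grasp_force: 0.2
```

```bash
python3 - <<'E'
from h import *
tool()
s=optics.read_camera('scene')
cv2.imwrite('pics/c6.png',cv2.resize(s[160:310,170:370],(600,450),interpolation=cv2.INTER_CUBIC)[:,:,::-1])
E
```

```text
t 12.6 world [661.8 -69.5  57.3] fence [ 37.2 -21.6  57.3] tool axes in fence (cols x,y,z) [[-0.934, -0.002, -0.357], [-0.002, 1.0, -0.002], [0.357, -0.002, -0.934]] F [-0.5 -0.5  0.5] op 1.0 q [-0.16  0.81  1.18 -0.1   1.5  -1.81]
```

View pics/c6.png

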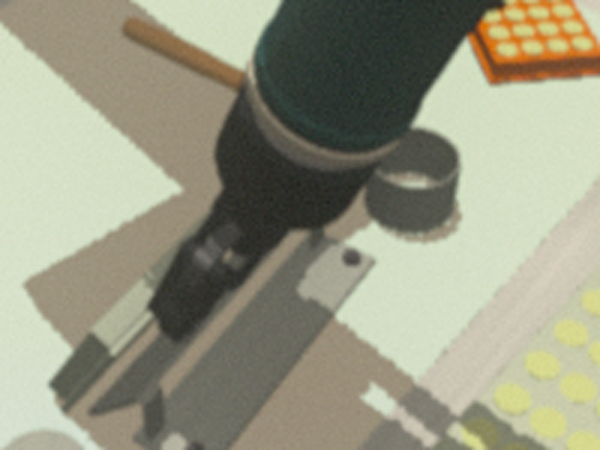

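The mould is lifted off the fence and stands steeply on its near edge, with the finger at (175,320) flat against its underside. I'll continue the arc.

Call:
send_rows(
  motion=[
    [[0, -0.08, 0], [0.0054, 0, -0.0014], 0.085],
    [[0, -0.08, 0], [0.0054, 0, -0.0014], 0.085],
    [[0, -0.08, 0], [0.0054, 0, -0.0014], 0.085],
    [[0, -0.08, 0], [0.0054, 0, -0.0014], 0.085],
    [[0, -0.08, 0], [0.0054, 0, -0.0014], 0.085],
    [[0, -0.08, 0], [0.0054, 0, -0.0014], 0.085],
    [[0, -0.08, 0], [0.0054, 0, -0.0014], 0.085],
  ],
)

```text
t: 13.35
position: [626.3, -73.6, 71.9]
ee_rot: [0.097, -0.055, 0.994, 0.004]
contact_force: [0.6, -0.3, -0.1]
opening: 0.992
grasp_force: 0.0
```

```bash
python3 - <<'E'
from h import *
tool()
E
```

```text
t 13.35 world [626.3 -73.6  71.9] fence [  1.4 -21.9  71.9] tool axes in fence (cols x,y,z) [[-0.981, -0.003, 0.193], [-0.003, 1.0, -0.001], [-0.193, -0.002, -0.981]] F [ 0.6 -0.3 -0.1] op 0.99 q [-0.27  0.5   1.76  0.11  0.7  -2.02]
```

Call:
send_rows(
  motion=[
    [[0, 0, 0], [0.008, 0, -0.0015], 0.085],
    [[0, 0, 0], [0.008, 0, -0.0015], 0.085],
    [[0, 0, 0], [0.008, 0, -0.001], 0.085],
    [[0, 0, 0], [0.008, 0, -0.001], 0.085],
    [[0, 0, 0], [0.008, 0, -0.001], 0.085],
    [[0, 0, 0], [0.008, 0, -0.001], 0.085],
    [[0, 0, 0], [0.008, 0, -0.001], 0.085],
    [[0, 0, 0], [0.008, 0, -0.001], 0.085],
    [[0, 0, 0], [0, 0, 0], 0.085],
  ],
)

```text
t: 14.25
position: [560.0, -80.3, 67.6]
ee_rot: [0.094, -0.054, 0.994, 0.005]
contact_force: [0.5, -0.4, 0.8]
opening: 0.998
grasp_force: 0.0
```

Call:
send_rows(
  motion=[
    [[0, 0, 0], [-0.01, 0, -0.03], 0.085],
    [[0, 0, 0], [-0.02, 0, -0.045], 0.085],
    [[0, 0, 0], [-0.03, 0, -0.045], 0.085],
    [[0, 0, 0], [-0.04, 0, -0.03], 0.085],
    [[0, 0, 0], [-0.05, 0, -0.02], 0.085],
    [[0, 0, 0], [-0.05, 0, -0.01], 0.085],
    [[0, 0, 0], [-0.05, 0, 0], 0.085],
    [[0, 0, 0], [0, 0, 0], 0.085],
  ],
)

```text
t: 15.05
position: [772.8, -57.2, 287.7]
ee_rot: [0.099, -0.055, 0.994, 0.004]
contact_force: [-0.8, 0.2, -0.7]
opening: 0.994
grasp_force: 0.0
```

```bash
python3 - <<'E'
from h import *
tool()
t=optics.read_camera('top'); s=optics.read_camera('scene')
cv2.imwrite('pics/ws7.png',np.hstack([cv2.resize(t[130:280,215:415],(400,300)),cv2.resize(s[150:345,80:340],(400,300))])[:,:,::-1])
E
```

```text
t 15.05 world [772.8 -57.2 287.7] fence [148.9 -21.2 287.7] tool axes in fence (cols x,y,z) [[-0.98, -0.003, 0.197], [-0.004, 1.0, -0.002], [-0.197, -0.003, -0.98]] F [-0.8  0.2 -0.7] op 0.99 q [-0.19  0.48  1.2   0.06  1.28 -1.88]
```

View pics/ws7.png

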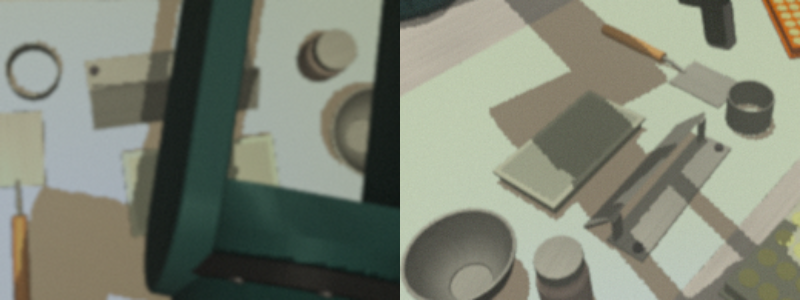

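The mould lies flat, smooth underside up, just in front of the fence (scene crop (570,150)). Its ends are at top crop (123,150) and (277,140), so its centre is about 20 mm off the fence's middle. The bystanders are untouched and the arm is clear, so I'm handing in.

```bash
python3 -c "
from cell import arm; print(arm.hand_in())"
```

```text
the job is handed in; nothing more can be done
None
```

The mould leaned on the fence, was tipped over, and lies flat cavities down just in front of it, about 20 mm off the fence's middle in the last picture; I handed the job in at about 15 s and was given no verdict.

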